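Set the spare bottle in the checking row and crank the lamp behind it

ROBOT

A 7-joint arm with a two-finger parallel gripper is mounted at the origin on the work surface. World frame = base frame: x ahead of the robot, y to its left, z up, the work surface at z = 0. Lengths are in m, angles in rad, forces in N, time in s.
With the tool pointing down it reaches from about 0.35 to 0.9 m from the base axis. Payload 19.9 kg.
Tool frame: the origin (TCP) lies midway between the tips of the shut fingers; the grasp point (between the pads) lies 19 mm behind it; z points along the fingers, y is the line along which they close (so a half turn about z gives the same grasp; the last joint's range is limited). The gripper opens to 85 mm and grips with 20 to 120 N. Pads are 22 mm wide; open, the fingers measure 114 mm over their backs; the gripper's body (76 mm by 85 mm) begins 54 mm behind the grasp point. The pads swing forward as they close: fully open they stand 13 mm farther back than shut.
Start: joints at [1.073, 0.417, -0.01, 1.614, 0.005, 1.111, -0.053], TCP at [0.276, -0.561, 0.231] pointing down, gripper open.
Joint ranges: [-2.81, 2.81], [-0.39, 2.02], [-1.27, 1.25], [0.06, 2.57], [-1.19, 4.33], [0.19, 2], [-2.82, 2.82]. Speed limits (rad/s): [1.89, 1.89, 2.39, 2.39, 3.01, 3.01, 3.01].

INTERFACE

Orientations are given as a unit quaternion [x, y, z, w].
In Python, from plant import manip, eyes gives the robot as it stands.
- The arm moves only by the tool move_arm, never from a script. Its arguments are lists of equal length, an entry for each row: "translation": the shift along the tool's x, y, z scaled (see below), a list of three; "twist": the turn, a rotation vector about the tool's x, y, z scaled (see below), a list of three; "gripper": the opening, from 0 (shut) to 1 (fully open). In form: {"translation": [[tx, ty, tz], ...], "twist": [[ax, ay, az], ...], "gripper": [gripper, ...]}. A call has 1 to 10 rows; each row shifts and turns the commanded pose from where the row before left it, along the tool's axes as they then stand; what a row does not reach is not made up. The controller multiplies each number of a shift by 0.075 m and each number of a turn by 4 degrees. A row lasts 1/10 s, in which the tool goes at most 50 mm and 8.59 degrees, less where a joint would pass 70% of its speed; a pose out of reach is approached as far as the arm can. A call with a number of a shift or a turn outside -1 to 1 is refused whole. A call with a gripper value outside its range is refused whole. The fingers move at their own pace and stop on an object; the grip force is fixed at half the most. Time passes only in rows, so rows that do not move let the fingers close. It gives the time, the measured TCP pose, the force, the opening and the grip force at its end, in the units of the state.
- manip.get_obs(): the state, without advancing time (a new reading comes with each control period).
- eyes.camera(name): name is "scene" or "side" or "wrist"; returns a dict with "color" (480x640x3 uint8, blue, green, red), "depth" (480x640 float32, m along the optical axis (not along the pixel's ray), 0 where there is no reading), "mtx" (3x3 intrinsics, pixels), "view" (4x4, takes a point from world to camera coordinates). Camera axes: x right, y down, z forward; pixel columns grow to the right and rows downward; lengths in m; the calibration is good to about 2 mm. A picture is of the moment at which its call begins.
- manip.hand_in(): hands the job in; it is judged then, once.
The state is a dict: "time_s": time; "joints": joint angles; "dq": joint speeds; "tau": joint torques, N m; "tcp_pos": TCP position; "orientation": TCP orientation; "wrist_force": force on the tool from outside, world axes, zero at the start; "moment": the same for the moment, N m; "opening": finger opening in m; "gripper_force": force on a finger pad.
Only numpy, scipy, OpenCV 4.12 (cv2) and the standard library are available. Lean on these libraries where they do the work, as an engineer would, in place of code of your own. Each camera call takes 0.05 s, during which the arm holds its last target. There are 200 camera calls.

TASK

Stand the spare brown bottle from the table upright in the one empty cup of the bottle row, setting it down rather than dropping it. Turn the handwheel, regrasping as often as needed, to bring the lamp right behind that bottle, its pointer in line with the cup's tick, and leave it there. Move the lamp only by the wheel, leave the other bottles in their cups and do not disturb the other things on the table.

Things in the scene. Friction and masses are not known exactly. Their poses are not given: they have to be found in the camera images.
- cup_a: One of four equal grey cups in a row on a 15 mm deck; three hold a bottle, one (which place varies) is empty. Outside 62 mm, inside 56 mm across, 28 mm high. Origin: centre of its underside, 15 mm above the table; inner floor 4 mm above the origin. y runs along the row (lamp travel), x across it towards the lamp; a steel tick tab sits on the rim at +x.
- cup_b: One of four equal grey cups in a row on a 15 mm deck; three hold a bottle, one (which place varies) is empty. Outside 62 mm, inside 56 mm across, 28 mm high. Origin: centre of its underside, 15 mm above the table; inner floor 4 mm above the origin. y runs along the row (lamp travel), x across it towards the lamp; a steel tick tab sits on the rim at +x.
- cup_c: One of four equal grey cups in a row on a 15 mm deck; three hold a bottle, one (which place varies) is empty. Outside 62 mm, inside 56 mm across, 28 mm high. Origin: centre of its underside, 15 mm above the table; inner floor 4 mm above the origin. y runs along the row (lamp travel), x across it towards the lamp; a steel tick tab sits on the rim at +x.
- cup_d: One of four equal grey cups in a row on a 15 mm deck; three hold a bottle, one (which place varies) is empty. Outside 62 mm, inside 56 mm across, 28 mm high. Origin: centre of its underside, 15 mm above the table; inner floor 4 mm above the origin. y runs along the row (lamp travel), x across it towards the lamp; a steel tick tab sits on the rim at +x.
- bottle_1: One of four equal brown bottles with black cap and paper band; three stand in cups, the spare on the table left or right in front of the row. Body 50 mm across up to 78 mm, shoulder to 96 mm, neck 23 mm across, cap 31 mm across from 112 mm to the top at 138 mm; about 180 g. Origin: centre of its underside, z up.
- bottle_2: One of four equal brown bottles with black cap and paper band; three stand in cups, the spare on the table left or right in front of the row. Body 50 mm across up to 78 mm, shoulder to 96 mm, neck 23 mm across, cap 31 mm across from 112 mm to the top at 138 mm; about 180 g. Origin: centre of its underside, z up.
- bottle_3: One of four equal brown bottles with black cap and paper band; three stand in cups, the spare on the table left or right in front of the row. Body 50 mm across up to 78 mm, shoulder to 96 mm, neck 23 mm across, cap 31 mm across from 112 mm to the top at 138 mm; about 180 g. Origin: centre of its underside, z up.
- bottle_4: One of four equal brown bottles with black cap and paper band; three stand in cups, the spare on the table left or right in front of the row. Body 50 mm across up to 78 mm, shoulder to 96 mm, neck 23 mm across, cap 31 mm across from 112 mm to the top at 138 mm; about 180 g. Origin: centre of its underside, z up.
- wheel (a joint): Angle of the handwheel, rad, 0 at the start (lamp parked at the left end of the rail, the +y end); grows clockwise seen from above, up to a stop at 6.7. Each rad moves the lamp 55 mm along the row towards -y. Friction about 0.12 N m; it stays where it is left.
- wheel_centre (a point): Centre of the handwheel, on its upright axis, halfway up the disc (72 mm above the table): a solid black ribbed disc without crank, 64 mm across, 18 mm thick, in front of the row, with a white line on top. Under it a boss 26 mm across, 18 mm high, on the drive box (70 x 80 mm, 45 mm high). Grip it across from above.
- lamp_pointer (a point): Tip of the lamp's steel pointer, 50 mm above the table, on its side towards the bottles. The lamp is an aluminium drum 34 mm across on a carriage on the rail behind the row, its top 102 mm above the table. It is right behind a cup when the pointer is in line with that cup's tick tab (y = 0 in the cup's frame).
- jar: Bystander: squat clear jar with a red lid, 72 mm across, 85 mm high, standing on the table on the other side from the spare bottle. Origin: centre of its underside.
- dropper: Bystander: small brown dropper bottle, 32 mm across, 85 mm high. Origin: centre of its underside.
- flask: Bystander: white plastic bottle, 80 mm across, 150 mm high. Origin: centre of its underside.
- beaker: Bystander: clear open beaker, 64 mm across the rim, 80 mm high. Origin: centre of its underside.
- carton: Bystander: cardboard box 70 x 100 x 50 mm high. Origin: centre of its underside.
- spatula: Bystander: a spatula lying flat, 170 mm long along its x, handle to -x. Origin: middle of its underside.
- lamp: The lamp with its carriage (44 mm along the row, 52 mm across). Origin: centre of the carriage's underside.
Not all that is in view belongs to the job. What is shaped like the bottle_2 but purple or yellow is not meant.

How it is judged:
At the end, for the whole second after the job is handed in: All four bottles stand upright (0.09 rad) on the floors of cups (4.5 mm of the axis), the spare in the cup that was empty, the others in theirs; the lamp's pointer is within 6 mm, along the row, of the tick of the cup that was empty; wheel and bottle at rest (horizontal distance between bottle_1 and cup_a below 0.0045 m and horizontal distance between bottle_2 and cup_b below 0.0045 m and horizontal distance between bottle_3 and cup_c below 0.0045 m and horizontal distance between bottle_4 and cup_d below 0.0045 m and z of bottle_1 in the frame of cup_a below 0.008 m and z of bottle_2 in the frame of cup_b below 0.008 m and z of bottle_3 in the frame of cup_c below 0.008 m and z of bottle_4 in the frame of cup_d below 0.008 m and angle between each of bottle_1, bottle_2, bottle_3, bottle_4's own z axis and vertical below 0.09 rad and y of lamp_pointer in the frame of cup_d between -0.006 and 0.006 m and velocity of joint wheel between -0.05 and 0.05 rad/s and linear speed of bottle_4 below 0.02 m/s); the robot touches nothing.
It fails at once if The spare bottle is dropped (unheld, it moves faster than 0.6 m/s, a fall of about 20 mm) (contact force between the fingers and bottle_4 below 0.05 N and linear speed of bottle_4 above 0.6 m/s).
It fails at once if The spare bottle is tipped by more than 0.7 rad (angle between bottle_4's own z axis and vertical above 0.7 rad).
It fails at once if The robot touches the lamp with more than 1.5 N (contact force between any of the fingers, the arm and lamp above 1.5 N).
It fails at once if A bottle that stood in a cup is taken out (moved by more than 20 mm) (distance of any of bottle_1, bottle_2, bottle_3 from where it was at the start of the episode above 0.02 m).
It fails at once if A bystander is moved by more than 30 mm or tipped over (distance of any of jar, dropper, flask, beaker, carton, spatula from where it was at the start of the episode above 0.03 m or angle between any of jar, dropper, flask, beaker, carton, spatula's own z axis and vertical above 0.5 rad).
It also fails if it takes over 70 s, if anything falls off the work surface, if the arm or the gripper's body presses on something with over 40 N, if the wrist force passes 120 N, or if a joint passes its speed limit or range.

## Working session

There is one attempt and no reset: what is moved stays moved. The work goes in short steps, Python scripts to look and compute and a tool call to move; the robot and the scene stay as the last step left them, time stands still between calls to the robot, and variables do not carry over. Pictures are saved under pics/ and viewed, at most 10 in all, crops included, and the job is handed in when it is done.

Besides the shell and the picture viewer there is one more tool, called after ">>>" as name(argument=value, ...), one argument or row to a line, values as JSON. move_arm: Moves the arm, as the interface text tells. Its arguments: {"type":"object","properties":{"translation":{"type":"array","items":{"type":"array","items":{"type":"number"}}},"twist":{"type":"array","items":{"type":"array","items":{"type":"number"}}},"gripper":{"type":"array","items":{"type":"number"}}},"required":["translation","twist","gripper"]}

```bash
mkdir -p pics; cat > h.py <<'E'
import sys; sys.path.insert(0,'.')
import numpy as np, cv2
from plant import manip, eyes
def snap(n):
    c=eyes.camera(n); np.savez(f'{n}.npz',**c); return c
def load(n): return dict(np.load(f'{n}.npz'))
def p3(c,u,v,z=None):
    "world point at pixel; from depth, or ray hit on plane z"
    r=np.linalg.inv(c['mtx'])@[u,v,1]; T=np.linalg.inv(c['view'])
    if z is None: return T[:3,:3]@(r*c['depth'][int(v),int(u)])+T[:3,3]
    d=T[:3,:3]@r; return T[:3,3]+d*(z-T[2,3])/d[2]
def proj(c,p):
    q=c['view'][:3,:3]@p+c['view'][:3,3]; q=c['mtx']@q; return q[:2]/q[2]
E
python3 - <<'E'
from h import *
for n in ('scene','side'):
    c=snap(n); cv2.imwrite(f'pics/{n}1.png',c['color']); print(n,np.linalg.inv(c['view'])[:3].round(3).tolist())
print({k:np.round(v,3).tolist() for k,v in manip.get_obs().items()})
E
```

```text
scene [[-0.199, 0.786, -0.586, 1.302], [0.98, 0.158, -0.122, 0.186], [-0.004, -0.598, -0.801, 1.139]]
side [[-0.731, -0.487, 0.479, -0.24], [-0.682, 0.54, -0.493, 0.802], [-0.018, -0.687, -0.727, 1.268]]
{'time_s': 0.1, 'joints': [1.072, 0.418, -0.01, 1.614, 0.005, 1.111, -0.053], 'dq': [-0.004, -0.001, -0.001, -0.002, 0.001, 0.001, -0.001], 'tau': [0.002, -86.582, 0.68, -43.563, 0.019, 0.005, -0.0], 'tcp_pos': [0.276, -0.561, 0.231], 'orientation': [0.974, 0.226, -0.0, -0.001], 'wrist_force': [0.776, -0.653, -0.012], 'moment': [0.019, -0.022, 0.02], 'gripper_force': 0.0, 'opening': 0.085}
```

View pics/scene1.png

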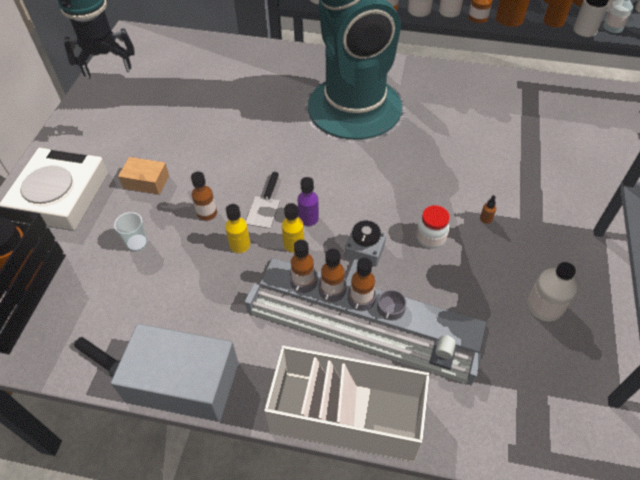

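View pics/side1.png

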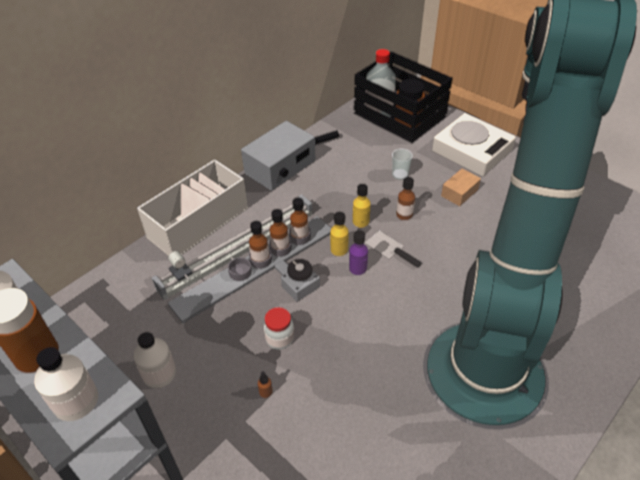

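Candidates: brown bottle at scene (204,197) stands alone on the table with a paper band, so it is the spare. Yellow (237,230) and (292,230) and purple (308,203) are decoys. The brown bottles at (302,265), (333,275) and (363,285) are in cups. The empty cup is at (391,304), the wheel at (366,235) and the lamp at (445,348). I'll confirm with one enlarged crop.

```bash
python3 - <<'E'
from h import *
c=load('scene'); i=c['color']
a=cv2.resize(i[160:260,170:330],None,fx=4.5,fy=4.5,interpolation=cv2.INTER_CUBIC)[:, :720]
cv2.imwrite('pics/c1.png',a)
b=cv2.resize(i[210:390,280:500],None,fx=3.3,fy=3.3,interpolation=cv2.INTER_CUBIC)
cv2.imwrite('pics/c2.png',b); print(a.shape,b.shape)
E
```

```text
(450, 720, 3) (594, 726, 3)
```

View pics/c1.png

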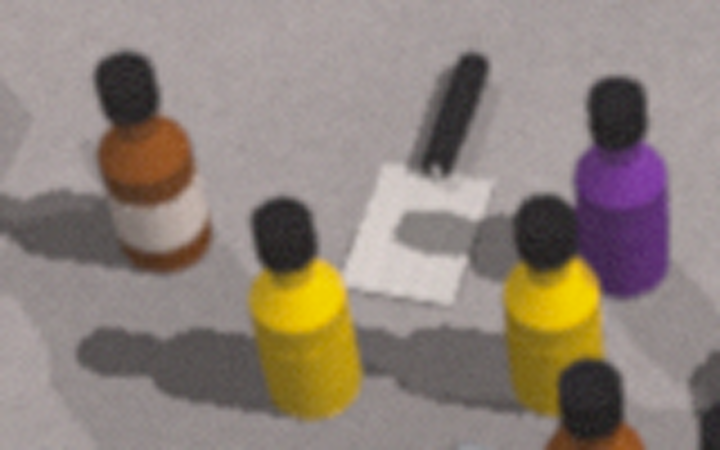

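View pics/c2.png

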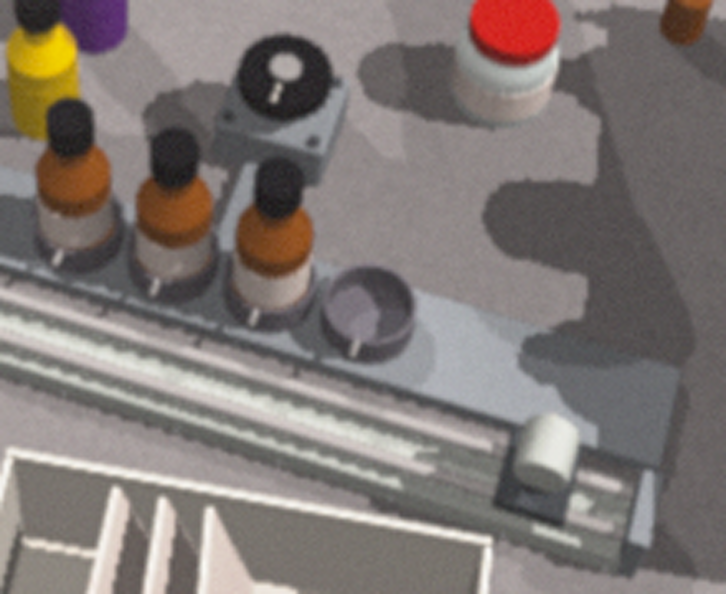

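```bash
cat > m.py <<'E'
from h import *
def cloud(c):
    v,u=np.mgrid[:480,:640]; d=c['depth']; r=np.stack([u,v,np.ones_like(u)],-1)@np.linalg.inv(c['mtx']).T*d[...,None]
    T=np.linalg.inv(c['view']); return (r@T[:3,:3].T+T[:3,3]),d>0
def near(P,ok,xy,rad,z0,z1):
    m=ok&(np.hypot(P[...,0]-xy[0],P[...,1]-xy[1])<rad)&(P[...,2]>z0)&(P[...,2]<z1); return P[m]
def mec(q):
    (x,y),r=cv2.minEnclosingCircle(np.float32(q[:,:2]*1000)); return np.round([x,y,r,len(q)],1).tolist()
E
python3 - <<'E'
from m import *
from scipy.spatial import cKDTree
s=load('scene'); w=load('side')
px={'spare':(200,180,.138),'b1':(302,248,.157),'b2':(333,259,.157),'b3':(364,267,.157),'cup':(391.5,301,.043),'wheel':(366,233,.081),'lamp':(447,341,.102),'yel1':(234,212,.138),'yel2':(291,212,.138),'purp':(307,186,.138),'jar':(436,214,.085)}
zr={'cup':(.038,.048),'lamp':(.098,.107),'wheel':(.077,.086),'jar':(.08,.09)}
C=[cloud(s),cloud(w)]
for k,(u,v,z) in px.items():
    g=p3(s,u,v,z); lo,hi=zr.get(k,(z-.005,z+.006))
    print(k,g.round(3).tolist(),*[mec(q) if len(q:=near(*c,g[:2],.045 if k in('cup','wheel','jar') else .025,lo,hi))>3 else None for c in C])
for t in [(297.6,287.9),(327,297),(357,306),(387.6,315.2)]: print('tick',p3(s,*t,.043).round(4))
P=near(*C[0],p3(s,447,341,.102)[:2],.05,.02,.11); print(np.unique(P[:,2].round(2),return_counts=True))
E
```

```text
spare [0.474, -0.279, 0.138] [465.5, -288.5, 15.1, 98.0] [464.0, -286.2, 18.7, 54.0]
b1 [0.628, -0.003, 0.157] [622.5, -7.8, 16.5, 157.0] [617.2, -7.1, 17.6, 79.0]
b2 [0.642, 0.064, 0.157] [632.5, 61.9, 15.9, 154.0] [631.2, 59.5, 17.4, 70.0]
b3 [0.649, 0.129, 0.157] [641.5, 127.9, 16.3, 166.0] [639.9, 128.9, 17.7, 83.0]
cup [0.648, 0.194, 0.043] [652.0, 186.8, 39.4, 196.0] [649.5, 189.0, 39.7, 122.0]
wheel [0.507, 0.114, 0.081] [502.5, 115.4, 35.4, 487.0] [499.9, 113.1, 34.2, 339.0]
lamp [0.751, 0.311, 0.102] [756.7, 311.5, 18.3, 168.0] [751.4, 310.7, 19.5, 69.0]
yel1 [0.55, -0.175, 0.138] [542.6, -180.1, 17.0, 127.0] [540.2, -179.5, 16.7, 62.0]
yel2 [0.525, -0.052, 0.138] [516.3, -55.0, 16.1, 125.0] [512.4, -57.2, 16.9, 72.0]
purp [0.444, -0.034, 0.138] [432.3, -37.7, 16.0, 108.0] [432.1, -37.9, 17.4, 62.0]
jar [0.424, 0.264, 0.085] [429.7, 263.8, 33.3, 479.0] [426.6, 261.6, 32.5, 435.0]
tick [ 0.6557 -0.0111  0.043 ]
tick [0.6656 0.0564 0.043 ]
tick [0.6747 0.1236 0.043 ]
tick [0.6839 0.1908 0.043 ]
(array([0.02, 0.03, 0.04, 0.05, 0.06, 0.07, 0.08, 0.09, 0.1 , 0.11]), array([325,  77, 248, 275,  13,  11,  34,  82, 225,   9]))
```

Confirmed: the banded brown bottle at (204,197) is the spare, at about (0.465,-0.288). The empty cup is the leftmost-in-y place, at about (0.652,0.195). Moving above the spare.

>>> move_arm(
  translation=[
    [0.38, -0.21, -0.04],
    [0.38, -0.21, -0.04],
    [0.38, -0.21, -0.04],
    [0.38, -0.21, -0.04],
    [0.38, -0.21, -0.04],
    [0.38, -0.21, -0.04],
    [0.38, -0.21, -0.04],
    [0.38, -0.21, -0.04],
    [0.38, -0.21, -0.04],
    [0.38, -0.21, -0.04],
  ],
  twist=[
    [0, 0, 0],
    [0, 0, 0],
    [0, 0, 0],
    [0, 0, 0],
    [0, 0, 0],
    [0, 0, 0],
    [0, 0, 0],
    [0, 0, 0],
    [0, 0, 0],
    [0, 0, 0],
  ],
  gripper=[1, 1, 1, 1, 1, 1, 1, 1, 1, 1],
)

```text
time_s: 1.1
tcp_pos: [0.4624, -0.2926, 0.2612]
orientation: [0.974, 0.226, -0.0, -0.0]
wrist_force: [1.0, -1.2, 0.4]
opening: 0.0859
gripper_force: 0.0
```

>>> move_arm(
  translation=[
    [0, 0, 0],
    [0, 0, 0],
    [0, 0, 0],
    [0, 0, 0],
    [0, 0, 0],
    [0, 0, 0],
    [0, 0, 0],
    [0, 0, 0],
    [0, 0, 0],
    [0, 0, 0],
  ],
  twist=[
    [0, 0, -1],
    [0, 0, -1],
    [0, 0, -1],
    [0, 0, -1],
    [0, 0, -1],
    [0, 0, -1],
    [0, 0, -1],
    [0, 0, -1],
    [0, 0, -1],
    [0, 0, -1],
  ],
  gripper=[1, 1, 1, 1, 1, 1, 1, 1, 1, 1],
)

```text
time_s: 2.1
tcp_pos: [0.4618, -0.2938, 0.261]
orientation: [0.837, 0.547, -0.0, -0.0]
wrist_force: [0.3, -0.1, 0.2]
opening: 0.0849
gripper_force: 0.0
```

>>> move_arm(
  translation=[
    [0, 0, 0],
    [0, 0, 0],
    [0, 0, 0],
    [0, 0, 0],
    [0, 0, 0],
    [0, 0, 0],
  ],
  twist=[
    [0, 0, -1],
    [0, 0, -1],
    [0, 0, -1],
    [0, 0, -1],
    [0, 0, 0],
    [0, 0, 0],
  ],
  gripper=[1, 1, 1, 1, 1, 1],
)

```text
time_s: 2.7
tcp_pos: [0.4618, -0.2938, 0.2611]
orientation: [0.754, 0.656, -0.0, -0.0]
wrist_force: [-0.3, -0.1, -0.1]
opening: 0.0855
gripper_force: 0.0
```

```bash
cat > go.py <<'E'
import sys
from m import *
from scipy.spatial.transform import Rotation as R
def to(x,y,z,yaw=None):
    o=manip.get_obs(); r=R.from_quat(o['orientation']); M=r.as_matrix()
    print('t',round(o['time_s'],2),'tcp',np.round(o['tcp_pos'],4).tolist(),'yawdeg',round(np.degrees(np.arctan2(M[1,1],M[0,1])),2),'tilt',M[:,2].round(4).tolist(),'q7',round(o['joints'][6],2),'op',round(o['opening'],4),'F',np.round(o['wrist_force'],1).tolist())
    print('units',(M.T@(np.array([x,y,z])-o['tcp_pos'])/.075).round(3).tolist())
    if yaw is not None:
        c,s=np.cos(np.radians(yaw)),np.sin(np.radians(yaw)); G=np.array([[-s,c,0],[c,s,0],[0,0,-1.]]).T
        print('twist units',(np.degrees(R.from_matrix(M.T@G).as_rotvec())/4).round(3).tolist())
E
python3 - <<'E'
from go import *
c=snap('wrist'); cv2.imwrite('pics/w1.png',c['color']); C=cloud(c)
q=near(*C,(.465,-.2875),.04,.128,.145); print(mec(q) if len(q) else None, np.linalg.inv(c['view']).round(3).tolist())
if len(q): print(np.median(q,0))
to(.465,-.2875,.26,-7.9)
E
```

```text
[462.4, -292.7, 15.5, 1391.0] [[0.99, -0.132, -0.042, 0.473], [-0.139, -0.943, -0.301, -0.217], [-0.0, 0.304, -0.953, 0.403], [0.0, 0.0, 0.0, 1.0]]
[ 0.46259125 -0.29144667  0.13760206]
t 2.75 tcp [0.4619, -0.2938, 0.2611] yawdeg -7.95 tilt [-0.0003, 0.0002, -1.0] q7 0.29 op 0.085 F [-0.1, -0.8, 0.7]
units [0.09, 0.03, 0.015]
twist units [-0.005, -0.002, -0.013]
```

View pics/w1.png

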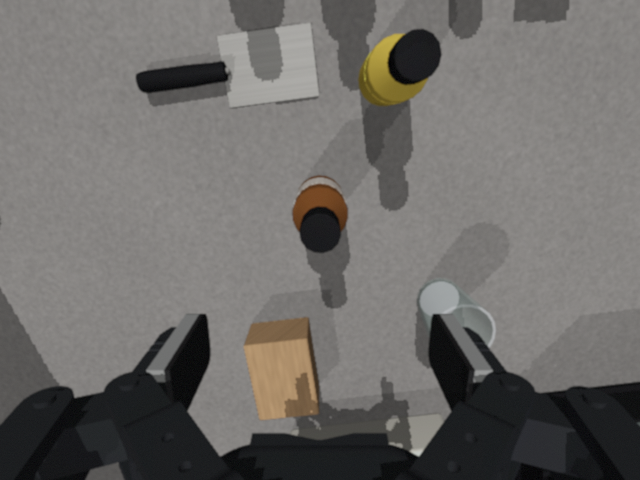

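The wrist view shows the spare's cap at (320,230), which gives (0.4625,-0.292). The carton, beaker and spatula are clear. Descending to grip the cap.

```bash
python3 -c "
from go import *
to(.463,-.292,.108,-7.9)"
```

```text
t 2.75 tcp [0.4619, -0.2938, 0.2611] yawdeg -7.95 tilt [-0.0003, 0.0002, -1.0] q7 0.29 op 0.085 F [-0.1, -0.8, 0.7]
units [0.026, 0.012, 2.042]
twist units [-0.005, -0.002, -0.013]
```

>>> move_arm(
  translation=[
    [0.026, 0.012, 0.3],
    [0, 0, 0.4],
    [0, 0, 0.4],
    [0, 0, 0.4],
    [0, 0, 0.3],
    [0, 0, 0.15],
    [0, 0, 0.09],
    [0, 0, 0],
    [0, 0, 0],
  ],
  twist=[
    [0, 0, 0],
    [0, 0, 0],
    [0, 0, 0],
    [0, 0, 0],
    [0, 0, 0],
    [0, 0, 0],
    [0, 0, 0],
    [0, 0, 0],
    [0, 0, 0],
  ],
  gripper=[1, 1, 1, 1, 1, 1, 1, 1, 1],
)

```text
time_s: 3.65
tcp_pos: [0.4636, -0.2923, 0.1092]
orientation: [0.754, 0.657, 0.0, 0.001]
wrist_force: [0.5, -0.3, 0.7]
opening: 0.0852
gripper_force: 0.0
```

>>> move_arm(
  translation=[
    [0, 0, 0],
    [0, 0, 0],
    [0, 0, 0],
    [0, 0, 0],
    [0, 0, 0],
    [0, 0, 0],
    [0, 0, 0],
    [0, 0, 0],
  ],
  twist=[
    [0, 0, 0],
    [0, 0, 0],
    [0, 0, 0],
    [0, 0, 0],
    [0, 0, 0],
    [0, 0, 0],
    [0, 0, 0],
    [0, 0, 0],
  ],
  gripper=[0.8, 0.6, 0.4, 0.3, 0.2, 0.1, 0, 0],
)

```text
time_s: 4.45
tcp_pos: [0.4633, -0.2922, 0.1087]
orientation: [0.754, 0.657, 0.0, 0.0]
wrist_force: [-1.3, 0.9, 6.6]
opening: 0.0294
gripper_force: 58.8
```

>>> move_arm(
  translation=[
    [0, 0, -0.1],
    [0, 0, -0.2],
    [0, 0, -0.35],
    [0, 0, -0.4],
    [0, 0, -0.4],
    [0, 0, -0.4],
    [0, 0, -0.4],
    [0, 0, -0.3],
    [0, 0, -0.15],
    [0, 0, 0],
  ],
  twist=[
    [0, 0, 0],
    [0, 0, 0],
    [0, 0, 0],
    [0, 0, 0],
    [0, 0, 0],
    [0, 0, 0],
    [0, 0, 0],
    [0, 0, 0],
    [0, 0, 0],
    [0, 0, 0],
  ],
  gripper=[0, 0, 0, 0, 0, 0, 0, 0, 0, 0],
)

```text
time_s: 5.45
tcp_pos: [0.4634, -0.2922, 0.3119]
orientation: [0.754, 0.657, 0.0, 0.001]
wrist_force: [0.2, -0.3, -2.2]
opening: 0.0296
gripper_force: 59.5
```

```bash
python3 -c "
from go import *
to(.652,.12,.31,-7.9)"
```

```text
t 5.45 tcp [0.4634, -0.2922, 0.3119] yawdeg -7.83 tilt [0.0015, -0.001, -1.0] q7 0.31 op 0.0296 F [0.2, -0.3, -2.2]
units [5.787, 1.742, 0.024]
twist units [0.023, 0.012, 0.018]
```

>>> move_arm(
  translation=[
    [0.15, 0.05, 0],
    [0.3, 0.09, 0],
    [0.45, 0.14, 0],
    [0.5, 0.15, 0],
    [0.5, 0.15, 0],
    [0.5, 0.15, 0],
    [0.5, 0.15, 0],
    [0.5, 0.15, 0],
    [0.5, 0.15, 0],
    [0.5, 0.15, 0],
  ],
  twist=[
    [0, 0, 0],
    [0, 0, 0],
    [0, 0, 0],
    [0, 0, 0],
    [0, 0, 0],
    [0, 0, 0],
    [0, 0, 0],
    [0, 0, 0],
    [0, 0, 0],
    [0, 0, 0],
  ],
  gripper=[0, 0, 0, 0, 0, 0, 0, 0, 0, 0],
)

```text
time_s: 6.45
tcp_pos: [0.6068, 0.0239, 0.3092]
orientation: [0.754, 0.657, -0.001, -0.001]
wrist_force: [0.1, -0.6, -2.1]
opening: 0.0297
gripper_force: 59.5
```

>>> move_arm(
  translation=[
    [0.5, 0.15, 0],
    [0.4, 0.12, 0],
    [0.3, 0.09, 0],
    [0.18, 0.06, 0],
    [0, 0, 0],
    [0, 0, 0],
  ],
  twist=[
    [0, 0, 0],
    [0, 0, 0],
    [0, 0, 0],
    [0, 0, 0],
    [0, 0, 0],
    [0, 0, 0],
  ],
  gripper=[0, 0, 0, 0, 0, 0],
)

```text
time_s: 7.05
tcp_pos: [0.6519, 0.1191, 0.3099]
orientation: [0.754, 0.657, -0.001, -0.0]
wrist_force: [0.3, -0.3, -2.2]
opening: 0.0292
gripper_force: 59.6
```

```bash
python3 - <<'E'
from go import *
c=snap('wrist'); cv2.imwrite('pics/w2.png',c['color']); C=cloud(c)
q=near(*C,(.652,.195),.045,.04,.046); print(mec(q) if len(q) else None)
q=near(*C,(.754,.311),.03,.098,.107); print(mec(q) if len(q) else None)
to(.652,.195,.31,-7.9)
E
```

```text
[651.7, 186.8, 37.6, 652.0]
None
t 7.1 tcp [0.652, 0.1186, 0.3103] yawdeg -7.88 tilt [-0.0008, -0.0006, -1.0] q7 -0.53 op 0.0293 F [0.2, -0.6, -1.8]
units [1.01, -0.139, 0.003]
twist units [-0.011, 0.01, 0.005]
```

View pics/w2.png

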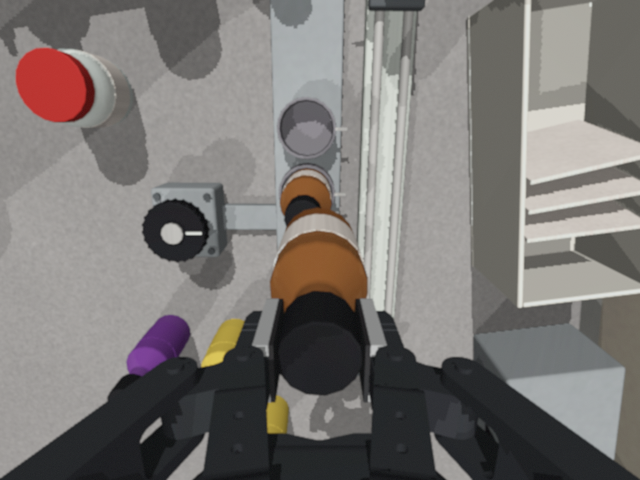

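The wrist view shows the empty cup's rim centred near (307,128) with its tick at (341,129). The held bottle hangs straight, with its cap at (319,340). I'll fit both more exactly.

```bash
python3 - <<'E'
from go import *
from scipy.optimize import least_squares
c=load('wrist'); C=cloud(c)
for u,v in [(278,128),(336,128),(307,98),(307,158),(307,128),(341,129),(339,195)]: print((u,v),p3(c,u,v,.043).round(4))
for c2,n in ((C,'wrist'),(cloud(load('scene')),'scene'),(cloud(load('side')),'side')):
    q=near(*c2,(.652,.195),.036,.036,.047); q=q[(q[:,0]*-.138*0+ (q[:,1]>.165))]
    f=least_squares(lambda p:np.hypot(q[:,0]-p[0],q[:,1]-p[1])-.0295,[.652,.195],loss='soft_l1',f_scale=.001); print(n,len(q),f.x.round(4))
q=near(*C,(.652,.119),.04,.325,.35); print('cap top',mec(q),np.median(q,0).round(4))
E
```

```text
(278, 128) [0.6199 0.1971 0.043 ]
(336, 128) [0.6791 0.1889 0.043 ]
(307, 98) [0.6537 0.2216 0.043 ]
(307, 158) [0.6451 0.163  0.043 ]
(307, 128) [0.6495 0.193  0.043 ]
(341, 129) [0.6841 0.1872 0.043 ]
(339, 195) [0.6738 0.1193 0.043 ]Traceback (most recent call last):
  File "<stdin>", line 6, in <module>
IndexError: arrays used as indices must be of integer (or boolean) type
```

```bash
python3 - <<'E'
from go import *
from scipy.optimize import least_squares
S=[(cloud(load(n)),n) for n in('wrist','scene','side')]
for c2,n in S:
    q=near(*c2,(.652,.195),.036,.037,.047); q=q[q[:,1]>.168]
    f=least_squares(lambda p:np.hypot(q[:,0]-p[0],q[:,1]-p[1])-.0295,[.652,.195],loss='soft_l1',f_scale=.001); print(n,len(q),f.x.round(4))
q=near(*S[0][0],(.652,.119),.03,.325,.35); print('cap top',mec(q),np.median(q,0).round(4))
E
```

```text
wrist 511 [0.6482 0.1922]
scene 162 [0.6504 0.1952]
side 95 [0.6472 0.1935]
cap top [652.9, 125.3, 28.5, 9957.0] [0.6524 0.1245 0.3387]
```

```bash
python3 - <<'E'
from go import *
c=load('wrist'); i=c['color']
cv2.imwrite('pics/w3.png',cv2.resize(i[190:430,230:410],None,fx=2.5,fy=2.5,interpolation=cv2.INTER_CUBIC))
for u,v in ((319,343),(319,338)): print(p3(c,u,v,.3395).round(4))
P,ok=cloud(c)
print(P[330:355:8,300:340:10,2].round(4))
for r in (255,265,275,280): # body silhouette by depth
    row=P[r]; m=ok[r]&(row[:,2]>.2)&(row[:,2]<.33); u=np.where(m)[0]; u=u[(u>240)&(u<400)]; print(r,u.min(),u.max(),row[u].mean(0).round(4))
E
```

```text
[0.653  0.1257 0.3395]
[0.6533 0.1276 0.3395]
[[0.338  0.339  0.339  0.3386]
 [0.3391 0.3384 0.3395 0.3392]
 [0.338  0.3383 0.3386 0.3382]
 [0.3392 0.3393 0.3395 0.3386]]
255 276 360 [0.654  0.1366 0.2805]
265 273 363 [0.6535 0.1333 0.2851]
275 271 366 [0.6533 0.1298 0.2888]
280 270 367 [0.653  0.1279 0.2903]
```

View pics/w3.png

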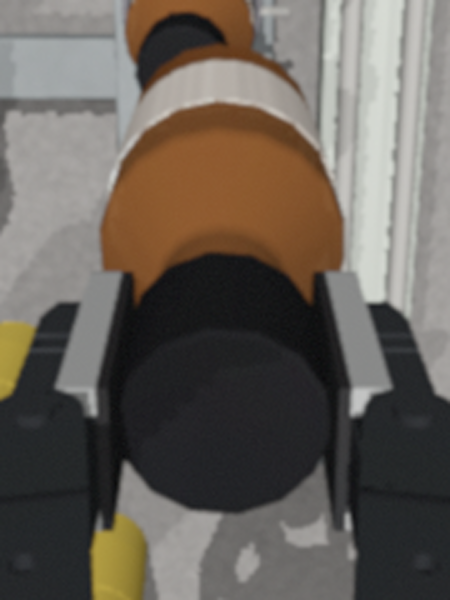

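The cap disc centre is at (320,358), so the bottle is centred on the tool to about 1 mm. I'll move over the cup, lower partway, and compare bottle and cup in the fixed cameras.

>>> move_arm(
  translation=[
    [0.15, -0.02, 0],
    [0.3, -0.05, 0],
    [0.3, -0.05, 0],
    [0.25, -0.04, 0],
    [0, 0, 0.2],
    [0, 0, 0.4],
    [0, 0, 0.4],
    [0, 0, 0.4],
    [0, 0, 0.25],
    [0, 0, 0.1],
  ],
  twist=[
    [0, 0, 0],
    [0, 0, 0],
    [0, 0, 0],
    [0, 0, 0],
    [0, 0, 0],
    [0, 0, 0],
    [0, 0, 0],
    [0, 0, 0],
    [0, 0, 0],
    [0, 0, 0],
  ],
  gripper=[0, 0, 0, 0, 0, 0, 0, 0, 0, 0],
)

```text
time_s: 8.1
tcp_pos: [0.6497, 0.1946, 0.1771]
orientation: [0.754, 0.657, -0.001, -0.001]
wrist_force: [0.7, 0.2, -1.8]
opening: 0.0294
gripper_force: 59.6
```

>>> move_arm(
  translation=[
    [0, 0, 0],
    [0, 0, 0],
  ],
  twist=[
    [0, 0, 0],
    [0, 0, 0],
  ],
  gripper=[0, 0],
)

```text
time_s: 8.3
tcp_pos: [0.651, 0.1955, 0.1806]
orientation: [0.754, 0.657, 0.001, 0.0]
wrist_force: [0.2, -0.9, -1.3]
opening: 0.0291
gripper_force: 59.6
```

```bash
python3 - <<'E'
from go import *
from scipy.optimize import least_squares
to(.650,.194,.168,-7.9)
o=np.array(manip.get_obs()['tcp_pos'])
old=[('scene',load('scene')),('side',load('side'))]
def fit(q,r,x0):
    # surface points on cylinder radius r (visible side)
    return least_squares(lambda p:np.hypot(q[:,0]-p[0],q[:,1]-p[1])-r,x0,loss='soft_l1',f_scale=.001).x.round(4).tolist()
O=dict(old)
for n in('scene','side'):
    c0=O[n]; c=snap(n+''); cv2.imwrite(f'pics/{n}2.png',c['color']); P=cloud(c); P0=cloud(c0)
    b=near(*P,o[:2],.035,.075,.115); print(n,'held body',len(b),fit(b,.025,o[:2]))
    b=near(*P,o[:2],.035,.075,.09); print(n,'  low',len(b),fit(b,.025,o[:2]))
    for e in((.620,-.008),(.632,.061),(.641,.128)):
        b=near(*P0,e,.035,.06,.09); print('  row body',len(b),fit(b,.025,e))
    b=near(*P0,(.465,-.288),.035,.03,.07); print('  spare0',fit(b,.025,(.465,-.288)))
E
```

```text
t 8.3 tcp [0.651, 0.1955, 0.1806] yawdeg -7.84 tilt [0.0011, 0.0004, -1.0] q7 -0.69 op 0.0291 F [0.2, -0.9, -1.3]
units [-0.022, -0.01, 0.167]
twist units [0.015, -0.007, 0.014]
scene held body 229 [0.6512, 0.1969]
scene   low 89 [0.6507, 0.1972]
  row body 172 [0.6206, -0.0079]
  row body 179 [0.6304, 0.061]
  row body 177 [0.6398, 0.1282]
  spare0 [0.4627, -0.29]
side held body 186 [0.6512, 0.1946]
side   low 70 [0.6519, 0.194]
  row body 135 [0.6204, -0.0106]
  row body 145 [0.6298, 0.0584]
  row body 153 [0.6396, 0.126]
  spare0 [0.4628, -0.293]
```

>>> move_arm(
  translation=[
    [-0.01, -0.021, 0],
    [0, 0, 0.1],
    [0, 0, 0.15],
    [0, 0, 0.15],
    [0, 0, 0.1],
    [0, 0, 0.06],
    [0, 0, 0.05],
    [0, 0, 0],
    [0, 0, 0],
  ],
  twist=[
    [0, 0, 0],
    [0, 0, 0],
    [0, 0, 0],
    [0, 0, 0],
    [0, 0, 0],
    [0, 0, 0],
    [0, 0, 0],
    [0, 0, 0],
    [0, 0, 0],
  ],
  gripper=[0, 0, 0, 0, 0, 0, 0, 0, 0],
)

```text
time_s: 9.3
tcp_pos: [0.649, 0.195, 0.134]
orientation: [0.754, 0.657, 0.0, 0.0]
wrist_force: [0.6, 0.8, -2.3]
opening: 0.0297
gripper_force: 59.6
```

```bash
python3 -c "
from go import *
to(.6494,.195,.1277,-7.9)"
```

```text
t 9.3 tcp [0.649, 0.195, 0.134] yawdeg -7.82 tilt [0.0003, 0.0002, -1.0] q7 -0.71 op 0.0297 F [0.6, 0.8, -2.3]
units [0.0, 0.005, 0.084]
twist units [0.003, -0.003, 0.019]
```

>>> move_arm(
  translation=[
    [0, 0, 0.03],
    [0, 0, 0.03],
    [0, 0, 0.015],
    [0, 0, 0],
    [0, 0, 0],
  ],
  twist=[
    [0, 0, 0],
    [0, 0, 0],
    [0, 0, 0],
    [0, 0, 0],
    [0, 0, 0],
  ],
  gripper=[0, 0, 0, 0, 0],
)

```text
time_s: 9.8
tcp_pos: [0.6489, 0.195, 0.1282]
orientation: [0.754, 0.657, 0.0, -0.0]
wrist_force: [0.7, -0.1, -1.3]
opening: 0.0293
gripper_force: 60.0
```

>>> move_arm(
  translation=[
    [0, 0, 0.01],
    [0, 0, 0.01],
    [0, 0, 0],
    [0, 0, 0],
  ],
  twist=[
    [0, 0, 0],
    [0, 0, 0],
    [0, 0, 0],
    [0, 0, 0],
  ],
  gripper=[0, 0, 0, 0],
)

```text
time_s: 10.2
tcp_pos: [0.6492, 0.1953, 0.1278]
orientation: [0.754, 0.657, 0.001, 0.0]
wrist_force: [-3.5, -0.6, 9.3]
opening: 0.0296
gripper_force: 60.9
```

Seated: the wrist force shows contact. Releasing and rising straight up.

>>> move_arm(
  translation=[
    [0, 0, -0.008],
    [0, 0, 0],
    [0, 0, 0],
    [0, 0, 0],
    [0, 0, 0],
    [0, 0, 0],
    [0, 0, 0],
    [0, 0, 0],
  ],
  twist=[
    [0, 0, 0],
    [0, 0, 0],
    [0, 0, 0],
    [0, 0, 0],
    [0, 0, 0],
    [0, 0, 0],
    [0, 0, 0],
    [0, 0, 0],
  ],
  gripper=[0, 0.3, 0.45, 0.6, 0.7, 0.8, 0.8, 0.8],
)

```text
time_s: 11.0
tcp_pos: [0.6488, 0.1949, 0.1272]
orientation: [0.754, 0.657, -0.0, -0.0]
wrist_force: [0.6, -0.3, 0.6]
opening: 0.0684
gripper_force: 0.0
```

>>> move_arm(
  translation=[
    [0, 0, -0.1],
    [0, 0, -0.2],
    [0, 0, -0.35],
    [0, 0, -0.4],
    [0, 0, -0.4],
    [0, 0, -0.3],
    [0, 0, -0.1],
    [0, 0, 0],
  ],
  twist=[
    [0, 0, 0],
    [0, 0, 0],
    [0, 0, 0],
    [0, 0, 0],
    [0, 0, 0],
    [0, 0, 0],
    [0, 0, 0],
    [0, 0, 0],
  ],
  gripper=[0.8, 0.8, 0.8, 0.8, 0.8, 0.8, 0.8, 1],
)

```text
time_s: 11.8
tcp_pos: [0.6492, 0.1951, 0.2677]
orientation: [0.754, 0.657, 0.001, 0.0]
wrist_force: [0.6, -0.3, -0.3]
opening: 0.0807
gripper_force: 0.0
```

```bash
python3 - <<'E'
from go import *
from scipy.optimize import least_squares
def fit(q,r,x0):
    return least_squares(lambda p:np.hypot(q[:,0]-p[0],q[:,1]-p[1])-r,x0,loss='soft_l1',f_scale=.001).x.round(4).tolist()
for n in('scene','side'):
    c=snap(n); cv2.imwrite(f'pics/{n}3.png',c['color']); P=cloud(c)
    for e in((.6494,.195),(.641,.128),(.620,-.008)):
        b=near(*P,e,.035,.06,.09); k=near(*P,e,.025,.151,.165); print(n,len(b),fit(b,.025,e),'cap',mec(k),np.median(k[:,2]).round(4))
    w=near(*P,(.501,.114),.05,.078,.086); print('wheel',mec(w))
    l=near(*P,(.754,.311),.03,.06,.095); print('lamp',len(l),fit(l,.017,(.754,.311)))
to(.501,.114,.24,80)
E
```

```text
scene 179 [0.6492, 0.1968] cap [650.6, 197.1, 16.2, 180.0] 0.1569
scene 181 [0.6401, 0.1281] cap [641.6, 128.1, 16.4, 167.0] 0.1566
scene 175 [0.6206, -0.0078] cap [622.1, -8.0, 17.1, 157.0] 0.1566
wheel [501.2, 114.2, 34.0, 452.0]
lamp 127 [0.7571, 0.3105]
side 144 [0.6487, 0.1941] cap [645.5, 194.8, 18.1, 94.0] 0.1562
side 148 [0.64, 0.1252] cap [639.3, 124.1, 19.2, 93.0] 0.1561
side 139 [0.6206, -0.0106] cap [618.1, -10.0, 17.0, 83.0] 0.1569
wheel [496.1, 112.2, 35.0, 306.0]
lamp 105 [0.7528, 0.3095]
t 11.9 tcp [0.6486, 0.1948, 0.2653] yawdeg -7.83 tilt [-0.0009, -0.0003, -1.0] q7 -0.66 op 0.0852 F [0.1, 0.1, -0.2]
units [-1.335, -1.802, 0.339]
twist units [-0.014, -0.005, -21.957]
```

Bottle placed and upright at the same height as the others. The lamp needs about 128.6 mm, so 2.34 rad = 134° clockwise. Moving to the wheel, starting wound back.

>>> move_arm(
  translation=[
    [-0.1, -0.15, 0],
    [-0.25, -0.35, 0],
    [-0.28, -0.4, 0],
    [-0.28, -0.4, 0],
    [-0.25, -0.3, 0],
    [-0.15, -0.2, 0],
    [-0.03, 0, 0],
    [0, 0, 0],
    [0, 0, 0],
    [0, 0, 0],
  ],
  twist=[
    [0, 0, 0],
    [0, 0, 0],
    [0, 0, 0],
    [0, 0, 0],
    [0, 0, 0],
    [0, 0, 0],
    [0, 0, 0],
    [0, 0, -1],
    [0, 0, -1],
    [0, 0, -1],
  ],
  gripper=[1, 1, 1, 1, 1, 1, 1, 1, 1, 1],
)

```text
time_s: 12.9
tcp_pos: [0.5015, 0.1138, 0.2652]
orientation: [0.68, 0.733, -0.0, -0.001]
wrist_force: [-0.2, 1.0, 0.1]
opening: 0.0852
gripper_force: 0.0
```

>>> move_arm(
  translation=[
    [0, 0, 0],
    [0, 0, 0],
    [0, 0, 0],
    [0, 0, 0],
    [0, 0, 0],
    [0, 0, 0],
    [0, 0, 0],
    [0, 0, 0],
    [0, 0, 0],
    [0, 0, 0],
  ],
  twist=[
    [0, 0, -1],
    [0, 0, -1],
    [0, 0, -1],
    [0, 0, -1],
    [0, 0, -1],
    [0, 0, -1],
    [0, 0, -1],
    [0, 0, -1],
    [0, 0, -1],
    [0, 0, -1],
  ],
  gripper=[1, 1, 1, 1, 1, 1, 1, 1, 1, 1],
)

```text
time_s: 13.9
tcp_pos: [0.5015, 0.1139, 0.2652]
orientation: [0.388, 0.922, -0.0, -0.001]
wrist_force: [-0.0, 0.8, -0.5]
opening: 0.0852
gripper_force: 0.0
```

>>> move_arm(
  translation=[
    [0, 0, 0],
    [0, 0, 0],
    [0, 0, 0],
    [0, 0, 0],
    [0, 0, 0],
    [0, 0, 0],
  ],
  twist=[
    [0, 0, -1],
    [0, 0, -1],
    [0, 0, -1],
    [0, 0, -1],
    [0, 0, 0],
    [0, 0, 0],
  ],
  gripper=[1, 1, 1, 1, 1, 1],
)

```text
time_s: 14.5
tcp_pos: [0.5015, 0.1138, 0.2655]
orientation: [0.258, 0.966, 0.0, -0.001]
wrist_force: [1.0, -0.2, 0.1]
opening: 0.0855
gripper_force: 0.0
```

```bash
python3 -c "
from go import *
c=snap('wrist'); C=cloud(c)
q=near(*C,(.4995,.1135),.05,.078,.086); print(mec(q),len(q))
to(.4995,.1135,.057,60)"
```

```text
[500.1, 110.3, 32.9, 3986.0] 3986
t 14.55 tcp [0.5015, 0.1138, 0.2656] yawdeg 60.06 tilt [-0.0007, 0.0003, -1.0] q7 0.6 op 0.0856 F [-0.5, 0.1, 0.2]
units [0.018, -0.017, 2.782]
twist units [-0.001, -0.011, 0.015]
```

>>> move_arm(
  translation=[
    [0.02, -0.03, 0.2],
    [0, 0, 0.4],
    [0, 0, 0.45],
    [0, 0, 0.45],
    [0, 0, 0.45],
    [0, 0, 0.35],
    [0, 0, 0.25],
    [0, 0, 0.15],
    [0, 0, 0.1],
    [0, 0, 0],
  ],
  twist=[
    [0, 0, 0],
    [0, 0, 0],
    [0, 0, 0],
    [0, 0, 0],
    [0, 0, 0],
    [0, 0, 0],
    [0, 0, 0],
    [0, 0, 0],
    [0, 0, 0],
    [0, 0, 0],
  ],
  gripper=[1, 1, 1, 1, 1, 1, 1, 1, 1, 1],
)

```text
time_s: 15.55
tcp_pos: [0.4989, 0.1126, 0.0557]
orientation: [0.258, 0.966, -0.0, -0.0]
wrist_force: [0.6, 0.3, -0.2]
opening: 0.0858
gripper_force: 0.0
```

>>> move_arm(
  translation=[
    [0, 0, 0],
    [0, 0, 0],
    [0, 0, 0],
    [0, 0, 0],
    [0, 0, 0],
    [0, 0, 0],
  ],
  twist=[
    [0, 0, 0],
    [0, 0, 0],
    [0, 0, 0],
    [0, 0, 0],
    [0, 0, 0],
    [0, 0, 0],
  ],
  gripper=[0.9, 0.8, 0.7, 0.5, 0.3, 0],
)

```text
time_s: 16.15
tcp_pos: [0.4991, 0.1118, 0.0571]
orientation: [0.258, 0.966, -0.001, 0.0]
wrist_force: [-7.6, -6.8, 19.5]
opening: 0.0623
gripper_force: 60.6
```

>>> move_arm(
  translation=[
    [0, -0.01, -0.015],
    [0, 0, 0],
    [0, 0, 0],
    [0, 0, 0],
    [0, 0, 0],
    [0, 0, 0],
    [0, 0, 0],
  ],
  twist=[
    [0, 0, 0],
    [0, 0, 0.5],
    [0, 0, 1],
    [0, 0, 1],
    [0, 0, 1],
    [0, 0, 0.5],
    [0, 0, 0],
  ],
  gripper=[0, 0, 0, 0, 0, 0, 0],
)

```text
time_s: 16.85
tcp_pos: [0.4991, 0.112, 0.0574]
orientation: [0.39, 0.921, 0.0, 0.0]
wrist_force: [5.7, 0.0, -6.9]
opening: 0.062
gripper_force: 73.2
```

```bash
cat > lamp.py <<'E'
from go import *
from scipy.optimize import least_squares
def fit(q,r,x0):
    return least_squares(lambda p:np.hypot(q[:,0]-p[0],q[:,1]-p[1])-r,x0,loss='soft_l1',f_scale=.001).x
yh=np.array([.142,.990])
def meas(save=None):
    for n in('scene','side'):
        c=snap(n); P=cloud(c)
        if save: cv2.imwrite(f'pics/{n}{save}.png',c['color'])
        b=fit(near(*P,(.6494,.195),.035,.06,.09),.025,(.6494,.195))
        m=P[1]&(P[0][...,2]>.098)&(P[0][...,2]<.107)&(abs(P[0][...,0]-.745)<.035)&(P[0][...,1]>.1)&(P[0][...,1]<.35)
        t=P[0][m][:,:2]; g=np.median(t,0); l=fit(near(*P,g,.03,.06,.095),.017,g)
        print(n,len(t),'bottle',b.round(4),'lamp',l.round(4),'gap mm',round(1000*(l-b)@yh,1))
E
python3 -c "
from lamp import *
meas(); to(.5,.113,.055,60)"
```

```text
scene 177 bottle [0.6491 0.1967] lamp [0.7547 0.2954] gap mm 112.7
side 69 bottle [0.6488 0.1946] lamp [0.7508 0.2934] gap mm 112.3
t 16.95 tcp [0.4991, 0.112, 0.0574] yawdeg 44.16 tilt [0.0009, 0.0003, -1.0] q7 0.16 op 0.062 F [6.0, 1.1, -5.0]
units [0.001, 0.018, 0.032]
twist units [0.012, 0.008, -3.96]
```

The wheel turns without slip and the lamp follows. About 29.3 units remain.

>>> move_arm(
  translation=[
    [0, 0, 0],
    [0, 0, 0],
    [0, 0, 0],
    [0, 0, 0],
    [0, 0, 0],
    [0, 0, 0],
    [0, 0, 0],
    [0, 0, 0],
    [0, 0, 0],
    [0, 0, 0],
  ],
  twist=[
    [0, 0, 0.5],
    [0, 0, 1],
    [0, 0, 1],
    [0, 0, 1],
    [0, 0, 1],
    [0, 0, 1],
    [0, 0, 1],
    [0, 0, 1],
    [0, 0, 1],
    [0, 0, 1],
  ],
  gripper=[0, 0, 0, 0, 0, 0, 0, 0, 0, 0],
)

```text
time_s: 17.95
tcp_pos: [0.4998, 0.1123, 0.0575]
orientation: [0.669, 0.743, 0.001, 0.001]
wrist_force: [11.0, 2.0, -11.5]
opening: 0.0615
gripper_force: 72.7
```

>>> move_arm(
  translation=[
    [0, 0, 0],
    [0, 0, 0],
    [0, 0, 0],
    [0, 0, 0],
    [0, 0, 0],
    [0, 0, 0],
    [0, 0, 0],
    [0, 0, 0],
    [0, 0, 0],
    [0, 0, 0],
  ],
  twist=[
    [0, 0, 1],
    [0, 0, 1],
    [0, 0, 1],
    [0, 0, 1],
    [0, 0, 1],
    [0, 0, 1],
    [0, 0, 1],
    [0, 0, 1],
    [0, 0, 0.5],
    [0, 0, 0],
  ],
  gripper=[0, 0, 0, 0, 0, 0, 0, 0, 0, 0],
)

```text
time_s: 18.95
tcp_pos: [0.5005, 0.1122, 0.0575]
orientation: [0.857, 0.516, 0.002, 0.0]
wrist_force: [17.4, 1.1, -16.9]
opening: 0.0616
gripper_force: 72.2
```

```bash
python3 -c "
from lamp import *
meas(); to(.5,.113,.055,-73)"
```

```text
scene 167 bottle [0.6493 0.1966] lamp [0.745 0.227] gap mm 43.7
side 61 bottle [0.649  0.1941] lamp [0.7406 0.2258] gap mm 44.5
t 19.05 tcp [0.5005, 0.1123, 0.0575] yawdeg -27.85 tilt [0.0037, 0.0013, -1.0] q7 -0.91 op 0.0619 F [16.4, 1.5, -17.4]
units [0.005, -0.011, 0.033]
twist units [0.02, -0.053, 11.289]
```

>>> move_arm(
  translation=[
    [0.006, 0.012, 0.012],
    [0, 0, 0],
    [0, 0, 0],
    [0, 0, 0],
    [0, 0, 0],
    [0, 0, 0],
    [0, 0, 0],
    [0, 0, 0],
    [0, 0, 0],
    [0, 0, 0],
  ],
  twist=[
    [0, 0, 0.5],
    [0, 0, 1],
    [0, 0, 1],
    [0, 0, 1],
    [0, 0, 1],
    [0, 0, 1],
    [0, 0, 1],
    [0, 0, 1],
    [0, 0, 1],
    [0, 0, 1],
  ],
  gripper=[0, 0, 0, 0, 0, 0, 0, 0, 0, 0],
)

```text
time_s: 20.05
tcp_pos: [0.5012, 0.1116, 0.0573]
orientation: [0.978, 0.208, 0.002, 0.0]
wrist_force: [7.0, -4.8, 4.9]
opening: 0.062
gripper_force: 74.6
```

>>> move_arm(
  translation=[
    [0, 0, 0],
    [0, 0, 0],
    [0, 0, 0],
    [0, 0, 0],
  ],
  twist=[
    [0, 0, 1],
    [0, 0, 0.8],
    [0, 0, 0],
    [0, 0, 0],
  ],
  gripper=[0, 0, 0, 0],
)

```text
time_s: 20.45
tcp_pos: [0.5013, 0.1115, 0.0573]
orientation: [0.989, 0.147, 0.002, 0.0]
wrist_force: [7.1, -5.1, 5.5]
opening: 0.0621
gripper_force: 74.6
```

```bash
python3 -c "
from lamp import *
meas(4); to(.5,.113,.055,-73)
c=load('scene'); cv2.imwrite('pics/c4.png',cv2.resize(c['color'][240:350,330:450],None,fx=5,fy=5,interpolation=cv2.INTER_CUBIC))"
```

```text
scene 163 bottle [0.649  0.1969] lamp [0.7385 0.1838] gap mm -0.3
side 64 bottle [0.6487 0.1942] lamp [0.7345 0.1821] gap mm 0.3
t 20.55 tcp [0.5013, 0.1115, 0.0573] yawdeg -73.08 tilt [0.0032, 0.0003, -1.0] q7 -1.57 op 0.0619 F [6.7, -4.9, 5.2]
units [-0.011, -0.024, 0.03]
twist units [0.009, -0.046, -0.019]
```

View pics/c4.png

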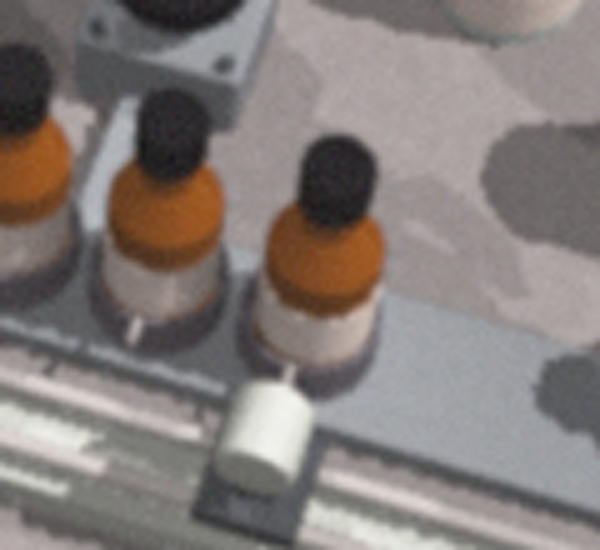

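The lamp stands right behind the bottle, with tick and drum in line and a measured gap of about 0. Releasing the wheel.

>>> move_arm(
  translation=[
    [0, 0, 0],
    [0, 0, 0],
    [0, 0, 0],
    [0, 0, 0],
    [0, 0, 0],
    [0, 0, 0],
    [0, 0, 0],
  ],
  twist=[
    [0, 0, 0],
    [0, 0, 0],
    [0, 0, 0],
    [0, 0, 0],
    [0, 0, 0],
    [0, 0, 0],
    [0, 0, 0],
  ],
  gripper=[0.8, 0.9, 1, 1, 1, 1, 1],
)

```text
time_s: 21.25
tcp_pos: [0.4996, 0.1119, 0.0562]
orientation: [0.989, 0.148, -0.0, -0.0]
wrist_force: [-0.2, 0.2, -0.3]
opening: 0.0855
gripper_force: 0.0
```

>>> move_arm(
  translation=[
    [0, 0, -0.05],
    [0, 0, -0.1],
    [0, 0, -0.2],
    [0, 0, -0.3],
    [0, 0, -0.4],
    [0, 0, -0.4],
    [0, 0, -0.3],
    [0, 0, -0.2],
    [0, 0, 0],
    [0, 0, 0],
  ],
  twist=[
    [0, 0, 0],
    [0, 0, 0],
    [0, 0, 0],
    [0, 0, 0],
    [0, 0, 0],
    [0, 0, 0],
    [0, 0, 0],
    [0, 0, 0],
    [0, 0, 0],
    [0, 0, 0],
  ],
  gripper=[1, 1, 1, 1, 1, 1, 1, 1, 1, 1],
)

```text
time_s: 22.25
tcp_pos: [0.4996, 0.1119, 0.2027]
orientation: [0.989, 0.148, 0.0, -0.0]
wrist_force: [0.1, -0.7, 0.0]
opening: 0.0856
gripper_force: 0.0
```

```bash
python3 -c "
from lamp import *
meas(5); to(.5,.113,.2,-73)"
```

```text
scene 158 bottle [0.649  0.1967] lamp [0.7387 0.184 ] gap mm 0.2
side 56 bottle [0.6486 0.1946] lamp [0.7346 0.1821] gap mm -0.2
t 22.35 tcp [0.4992, 0.1118, 0.2019] yawdeg -73.03 tilt [-0.0011, -0.0002, -1.0] q7 -1.56 op 0.0855 F [0.1, -0.3, -0.2]
units [0.015, -0.012, 0.025]
twist units [-0.001, 0.016, -0.007]
```

```bash
python3 -c "
from h import *
print(manip.hand_in())"
```

```text
the job is handed in; nothing more can be done
None
```

The job is handed in: the spare bottle stands upright in the empty cup and the lamp is right behind it, about 0.2 mm off in both fixed cameras (the verdict was not shown).

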